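Top up the spring-fed praline dispenser

TASK

Two of the four lanes of the praline dispenser are empty: load one of the two flat spare cartons, right way up and lengthwise, into each empty lane. Push each carton in from the mouth, against the spring, so that it lifts the catch and goes in far enough for the catch to drop behind it and hold it. Leave the loaded cartons where they are, and do not shift the tall carton or anything else on the counter.

Things in the scene. Friction and masses are not known exactly. Their poses are not given: they have to be found in the camera images.
- rack: fixed grey metal base plate, 6 mm thick, 360 mm wide (y), of a dispenser with four identical lanes side by side, polished and slippery, 88 mm apart, lane_a to lane_d in a new order every time; two hold a carton, two are empty. Origin on the table, midway on the line of the lane mouths; x points into the lanes, away from the robot. Plate from x = -135 mm (a flat apron before the mouths) to 130 mm.
- lane_a: lane, open on top; origin at its mouth, midway between the walls, on its floor (the plate's top, 6 mm above the table); x into the lane. Walls 20 mm high, 5 mm thick, 66 mm apart, x = -20 to 118 mm; flared guides before them to x = -40 mm. A loaded carton lies lengthwise, centre at x = 49 mm, y within 3 mm of 0, pressed by the spring pusher back against the catch's noses.
- catch_a (a joint): gravity catch of lane_a (rad): 0 = down, about 0.12 riding on a carton. Two noses at the mouth's sides, ramped from x = -24 mm, 22 to 38 mm above the floor, 44 mm clear gap between for whatever pushes. A carton's front top edge lifts them; once its rear is past x = 6 mm they drop behind it (stop face x = 4 mm). Hinge at x = 95 mm, z = 14 mm; bar across at x = 70 mm, top 46 mm up. 70 g, no spring.
- pusher_a (a joint): spring pusher plate of lane_a (m), 54 mm wide, 30 mm high: 0 = forward, its face at lane x = 68 mm (empty lane); grows as it is pushed in; about 0.026 behind a loaded carton; hard stop at 0.034, 8 mm beyond. Pushes back with 2 N at 0, 4.7 N at the stop.
- lane_b: lane, open on top; origin at its mouth, midway between the walls, on its floor (the plate's top, 6 mm above the table); x into the lane. Walls 20 mm high, 5 mm thick, 66 mm apart, x = -20 to 118 mm; flared guides before them to x = -40 mm. A loaded carton lies lengthwise, centre at x = 49 mm, y within 3 mm of 0, pressed by the spring pusher back against the catch's noses.
- catch_b (a joint): gravity catch of lane_b (rad): 0 = down, about 0.12 riding on a carton. Two noses at the mouth's sides, ramped from x = -24 mm, 22 to 38 mm above the floor, 44 mm clear gap between for whatever pushes. A carton's front top edge lifts them; once its rear is past x = 6 mm they drop behind it (stop face x = 4 mm). Hinge at x = 95 mm, z = 14 mm; bar across at x = 70 mm, top 46 mm up. 70 g, no spring.
- pusher_b (a joint): spring pusher plate of lane_b (m), 54 mm wide, 30 mm high: 0 = forward, its face at lane x = 68 mm (empty lane); grows as it is pushed in; about 0.026 behind a loaded carton; hard stop at 0.034, 8 mm beyond. Pushes back with 2 N at 0, 4.7 N at the stop.
- lane_c: lane, open on top; origin at its mouth, midway between the walls, on its floor (the plate's top, 6 mm above the table); x into the lane. Walls 20 mm high, 5 mm thick, 66 mm apart, x = -20 to 118 mm; flared guides before them to x = -40 mm. A loaded carton lies lengthwise, centre at x = 49 mm, y within 3 mm of 0, pressed by the spring pusher back against the catch's noses.
- catch_c (a joint): gravity catch of lane_c (rad): 0 = down, about 0.12 riding on a carton. Two noses at the mouth's sides, ramped from x = -24 mm, 22 to 38 mm above the floor, 44 mm clear gap between for whatever pushes. A carton's front top edge lifts them; once its rear is past x = 6 mm they drop behind it (stop face x = 4 mm). Hinge at x = 95 mm, z = 14 mm; bar across at x = 70 mm, top 46 mm up. 70 g, no spring.
- pusher_c (a joint): spring pusher plate of lane_c (m), 54 mm wide, 30 mm high: 0 = forward, its face at lane x = 68 mm (empty lane); grows as it is pushed in; about 0.026 behind a loaded carton; hard stop at 0.034, 8 mm beyond. Pushes back with 2 N at 0, 4.7 N at the stop.
- lane_d: lane, open on top; origin at its mouth, midway between the walls, on its floor (the plate's top, 6 mm above the table); x into the lane. Walls 20 mm high, 5 mm thick, 66 mm apart, x = -20 to 118 mm; flared guides before them to x = -40 mm. A loaded carton lies lengthwise, centre at x = 49 mm, y within 3 mm of 0, pressed by the spring pusher back against the catch's noses.
- catch_d (a joint): gravity catch of lane_d (rad): 0 = down, about 0.12 riding on a carton. Two noses at the mouth's sides, ramped from x = -24 mm, 22 to 38 mm above the floor, 44 mm clear gap between for whatever pushes. A carton's front top edge lifts them; once its rear is past x = 6 mm they drop behind it (stop face x = 4 mm). Hinge at x = 95 mm, z = 14 mm; bar across at x = 70 mm, top 46 mm up. 70 g, no spring.
- pusher_d (a joint): spring pusher plate of lane_d (m), 54 mm wide, 30 mm high: 0 = forward, its face at lane x = 68 mm (empty lane); grows as it is pushed in; about 0.026 behind a loaded carton; hard stop at 0.034, 8 mm beyond. Pushes back with 2 N at 0, 4.7 N at the stop.
- carton_1: cream flat praline carton, 90 x 60 x 32 mm (x, y, z), about 0.1 to 0.2 kg, rigid, closed; origin at the centre of its underside, x along its 90 mm length. Four identical ones: two already stand loaded in lanes, two are spares lying flat on the table to the robot's right.
- carton_2: cream flat praline carton, 90 x 60 x 32 mm (x, y, z), about 0.1 to 0.2 kg, rigid, closed; origin at the centre of its underside, x along its 90 mm length. Four identical ones: two already stand loaded in lanes, two are spares lying flat on the table to the robot's right.
- carton_3: cream flat praline carton, 90 x 60 x 32 mm (x, y, z), about 0.1 to 0.2 kg, rigid, closed; origin at the centre of its underside, x along its 90 mm length. Four identical ones: two already stand loaded in lanes, two are spares lying flat on the table to the robot's right.
- carton_4: cream flat praline carton, 90 x 60 x 32 mm (x, y, z), about 0.1 to 0.2 kg, rigid, closed; origin at the centre of its underside, x along its 90 mm length. Four identical ones: two already stand loaded in lanes, two are spares lying flat on the table to the robot's right.
- tall_carton: bystander among the spares: cream carton 75 x 60 x 65 mm high, too tall for the lanes; origin at the centre of its underside.
- round_tin: bystander: steel tin, 88 mm across, 60 mm high; origin at the centre of its underside.
- jar: bystander: jar, 68 mm across, 110 mm high; origin at the centre of its underside.
- spatula: bystander: spatula about 200 mm long lying beside the rack; origin at its middle underneath.

How it is judged:
By the outcome, as a careful person would: the job done as asked, in the order asked, and still so for the second after the job is handed in, with the robot touching nothing.
It also fails if it takes over 72 s, if anything falls off the work surface, if the arm or the gripper's body presses on something with over 40 N, if the wrist force passes 120 N, or if a joint passes its speed limit or range.

ROBOT

A 7-joint arm with a two-finger parallel gripper is mounted at the origin on the work surface. World frame = base frame: x ahead of the robot, y to its left, z up, the work surface at z = 0. Lengths are in m, angles in rad, forces in N, time in s.
With the tool pointing down it reaches from about 0.4 to 0.85 m from the base axis. Payload 10.4 kg.
Tool frame: the origin (TCP) lies midway between the tips of the shut fingers; the grasp point (between the pads) lies 19 mm behind it; z points along the fingers, y is the line along which they close (so a half turn about z gives the same grasp; the last joint's range is limited). The gripper opens to 87 mm and grips with 3 to 60 N. Pads are 19 mm wide; open, the fingers measure 117 mm over their backs; the gripper's body (75 mm by 190 mm) begins 51 mm behind the grasp point.
Start: joints at [-1.195, 0.332, -0.065, 1.46, 0.022, 1.35, -0.088], TCP at [0.243, 0.576, 0.223] pointing down, gripper open.
Joint ranges: [-2.6, 2.6], [-0.5, 2.12], [-1.47, 1.34], [0.16, 2.42], [-1.27, 4.41], [0.06, 2.06], [-2.6, 2.6]. Speed limits (rad/s): [2.22, 2.22, 2.79, 2.79, 3.14, 3.14, 3.14].

INTERFACE

Orientations are given as a unit quaternion [x, y, z, w].
In Python, from bench import r gives the robot as it stands.
- The arm moves only by the tool apply_moves, never from a script. Its argument "steps" is a list of rows, each a list of 7 numbers: the turn, a rotation vector about the tool's x, y, z in rad, then the shift along the tool's x, y, z in mm, then the opening, from -1 (shut) to 1 (fully open). In form: [[ax, ay, az, x, y, z, claw], ...]. A call has 1 to 20 rows; each row is the pose to reach, as a shift and turn from the pose commanded when the call began, along the tool's axes at that moment; what a row does not reach only later rows make up. A row lasts 1/12 s, in which the tool goes at most 41.7 mm and 7.16 degrees, less where a joint would pass 70% of its speed; a pose out of reach is approached as far as the arm can. A call with a gripper value outside its range is refused whole. The fingers move at their own pace and stop on an object; "force" is the grip in N (left out, the last holds). Time passes only in rows, so rows that repeat a pose let the fingers close. It gives the time, the measured TCP pose, the force, the opening and the grip force at its end, in the units of the state.
- r.read_state(): the state, without advancing time (a new reading comes with each control period).
- r.camera(name): name is "scene" or "top" or "wrist"; returns a dict with "pixels" (384x512x3 uint8, red, green, blue), "z_map" (384x512 float32, m along the optical axis (not along the pixel's ray), 0 where there is no reading), "fovy" (degrees; the focal length in pixels is half the picture's height over the tangent of half this angle, whatever the lens; pixels are square), "cx", "cy" (the principal point, pixels), "position" and "orientation" of the camera in the world. Camera axes: x right, y down, z forward; pixel columns grow to the right and rows downward; lengths in m; the calibration is good to about 2 mm. The wrist camera is an equidistant fisheye: a pixel r from the principal point sees the ray r / f radians off the axis. A picture is of the moment at which its call begins.
- r.close_job(): hands the job in; it is judged then, once.
The state is a dict: "time": time; "joint_positions": joint angles; "joint_vel": joint speeds; "joint_torque": joint torques, N m; "ee_pos": TCP position; "eef_rot": TCP orientation; "ft_force": force on the tool from outside, world axes, zero at the start; "torque": the same for the moment, N m; "width": finger opening in m; "grip_force": force on a finger pad.
Only numpy, scipy, OpenCV 4.12 (cv2) and the standard library are available. Lean on these libraries where they do the work, as an engineer would, in place of code of your own. Each camera call takes 0.05 s, during which the arm holds its last target. There are 200 camera calls.

## Working session

There is one attempt and no reset: what is moved stays moved. The work goes in short steps, Python scripts to look and compute and a tool call to move; the robot and the scene stay as the last step left them, time stands still between calls to the robot, and variables do not carry over. Pictures are saved under pics/ and viewed, at most 13 in all, crops included, and the job is handed in when it is done.

Besides the shell and the picture viewer there is one more tool, called after "Emit:" by a JSON object that holds its "name" and its "arguments". apply_moves: Moves the arm, as the interface text tells. Its arguments: {"type":"object","properties":{"steps":{"type":"array","items":{"type":"array","items":{"type":"number"}}},"force":{"type":"number"}},"required":["steps"]}

```bash
mkdir -p pics
cat > h.py <<'E'
import numpy as np, cv2
from scipy.spatial.transform import Rotation as R
from bench import r
def cloud(c):
    h,w=c["z_map"].shape; f=h/2/np.tan(np.radians(c["fovy"])/2)
    u,v=np.meshgrid(np.arange(w),np.arange(h)); z=c["z_map"]
    P=np.stack([(u-c["cx"])/f*z,(v-c["cy"])/f*z,z],-1)
    W=P@R.from_quat(c["orientation"]).as_matrix().T+np.array(c["position"])
    W[z==0]=np.nan
    return W
def shot(name,fn):
    c=r.camera(name); cv2.imwrite("pics/"+fn,c["pixels"][:,:,::-1]); np.savez("pics/"+fn[:-4],W=cloud(c) if name!="wrist" else 0,px=c["pixels"]); return c
E
python3 - <<'E'
from h import *
for n in("top","scene"):
    c=shot(n,n+"1.png"); print(n,c["position"],c["orientation"],c["fovy"])
s=r.read_state(); print(s["time"],s["ee_pos"],s["eef_rot"],s["width"],s["ft_force"])
E
```

```text
top [0.33915455 0.00318649 1.58419742] [-0.69694008  0.71458955 -0.04084161  0.044365  ] 43.60397156324411
scene [ 1.38268937 -0.10931287  0.72002386] [ 0.67755216  0.59481168 -0.2860989  -0.32445269] 51.9811225105144
0.1 [0.24258593 0.57564876 0.22184583] [ 1.98083693e-01  9.80184925e-01 -5.96655214e-04 -8.72810575e-05] 0.08698742360801069 [-0.80426677 -0.01421788  0.50458539]
```

View pics/top1.png

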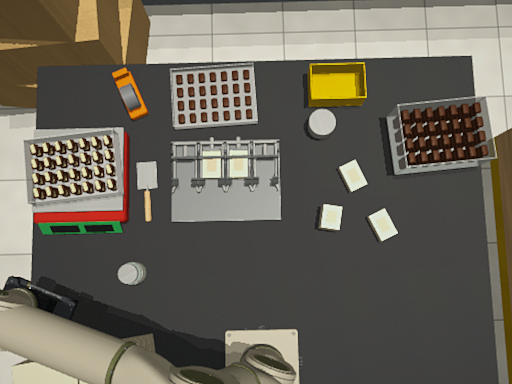

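View pics/scene1.png

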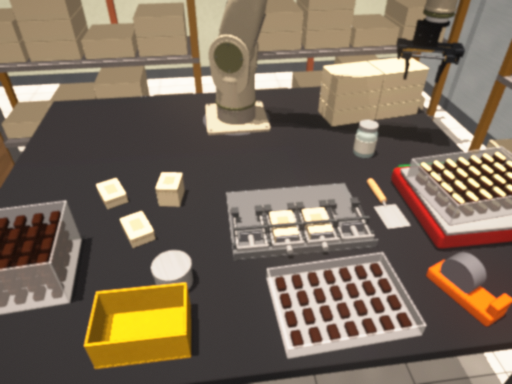

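The top view shows the rack's two middle lanes full (cartons at px 211,165 and 239,165) and the outer two empty. The spares are at (352,176) and (382,225), and the tall carton at (330,217). Next I'll measure them.

Run:
```python
from h import *
W=np.load("pics/top1.npz")["W"]; px=np.load("pics/top1.npz")["px"]
print("table z",np.nanmedian(W[240:300,300:400,2]))
def rect(cu,cv_,lo,hi,rad=28):
    m=(W[...,2]>lo)&(W[...,2]<hi); m[:,:cu-rad]=0;m[:,cu+rad:]=0;m[:cv_-rad]=0;m[cv_+rad:]=0
    n,l,st,c=cv2.connectedComponentsWithStats(m.astype(np.uint8)); k=l[cv_,cu]
    P=W[l==k]; q=cv2.minAreaRect((P[:,:2]*1000).astype(np.float32)); print((cu,cv_),len(P),np.round(q,1) if 0 else q,"z",np.median(P[:,2]),"mean",P.mean(0))
rect(352,176,.02,.045);rect(382,225,.02,.045);rect(330,217,.05,.08)
rect(211,165,.034,.044,18);rect(239,165,.034,.044,18)
# rack plate
m=(W[...,2]>.0035)&(W[...,2]<.012); m[:,:168]=0;m[:,285:]=0;m[:183]=0;m[225:]=0
m=cv2.morphologyEx(m.astype(np.uint8),cv2.MORPH_OPEN,np.ones((3,3)))
P=W[m>0]; print("apron",cv2.minAreaRect((P[:,:2]*1000).astype(np.float32)),np.median(P[:,2]),len(P))
# grey colour-based plate
g=px.astype(int); m=((g.min(-1)>95)&(g.max(-1)-g.min(-1)<25)).astype(np.uint8); m[:,:165]=0;m[:,288:]=0;m[:135]=0;m[228:]=0
n,l,st,c=cv2.connectedComponentsWithStats(m);print(st)
for row in (200,205,210,215):
    x=np.where(m[row])[0]; print(row,x.min(),x.max(),W[row,x.min()],W[row,x.max()])
for col in(180,225,270):
    x=np.where(m[190:,col])[0]+190; print(col,x.max(),W[x.max(),col])
# walls / tall structures
m=(W[...,2]>.018)&(W[...,2]<.06); m[:,:165]=0;m[:,288:]=0;m[:135]=0;m[228:]=0
cv2.imwrite("pics/crop.png",cv2.resize(px[130:230,160:295,::-1],None,fx=5.5,fy=5.5,interpolation=cv2.INTER_CUBIC))
for row in (150,158,166,174,178,182): print(row,[(int(u),int(1000*W[row,u,1]),int(1000*W[row,u,2])) for u in range(168,284) if W[row,u,2]>.018])
```

```text
table z 0.0009380939858332216
(352, 176) 521 ((603.047119140625, -314.69354248046875), (90.34656524658203, 61.808467864990234), 23.359708786010742) z 0.033172645016698254 mean [ 0.60232289 -0.31380744  0.03294924]
(382, 225) 539 ((440.0423889160156, -402.2393493652344), (89.65015411376953, 62.398136138916016), 24.29144287109375) z 0.03272158060161612 mean [ 0.4395841  -0.40152694  0.03252082]
(330, 217) 462 ((466.30462646484375, -232.55401611328125), (60.846038818359375, 75.70985412597656), 80.28030395507812) z 0.0660003206576083 mean [ 0.46585751 -0.23172911  0.0656026 ]
(211, 165) 330 ((631.08984375, 148.314453125), (82.203369140625, 77.97061157226562), 88.7037124633789) z 0.0392792303123739 mean [0.63316618 0.14808824 0.0391434 ]
(239, 165) 348 ((630.40625, 59.95695114135742), (81.9701919555664, 80.8013916015625), 88.05294036865234) z 0.03918936165088838 mean [0.63288265 0.0592645  0.03919391]
apron ((530.8378295898438, 103.32230377197266), (348.4189758300781, 126.32771301269531), 89.53456115722656) 0.007446618677390604 1296
[[     0      0    512    384 189550]
 [   171    136   
[... 6404 characters left out ...]
), (192, 213, 36), (193, 209, 37), (194, 206, 39), (195, 203, 36), (196, 199, 39), (197, 196, 34), (199, 190, 37), (200, 186, 43), (201, 184, 31), (202, 179, 42), (203, 176, 41), (204, 172, 44), (205, 170, 40), (219, 124, 39), (220, 121, 41), (221, 118, 28), (222, 115, 35), (223, 111, 35), (224, 108, 40), (226, 102, 34), (227, 98, 38), (228, 94, 48), (229, 91, 46), (230, 88, 50), (231, 85, 45), (232, 82, 40), (246, 36, 39), (247, 33, 36), (248, 30, 39), (249, 26, 42), (250, 23, 43), (251, 20, 45), (253, 13, 38), (254, 10, 40), (255, 7, 45), (256, 4, 41), (257, 0, 40), (258, -2, 41), (259, -5, 40), (273, -50, 47), (274, -54, 42), (275, -57, 41), (276, -60, 40), (277, -64, 41), (278, -67, 40)]
```

View pics/crop.png

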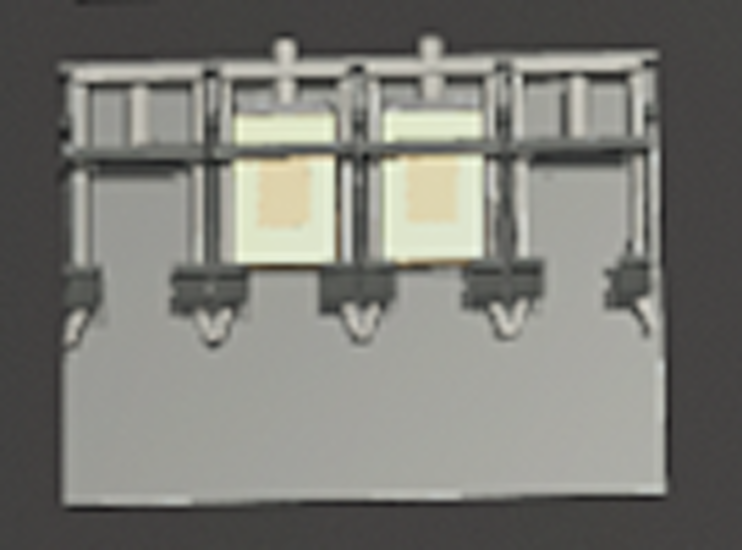

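The crop confirms that both outer lanes are empty. Next I'll fit the rack pose accurately from the plate edges and the loaded cartons.

```bash
cat >> h.py <<'E'
def ray_z(c,u,v,z):
    h=384; f=h/2/np.tan(np.radians(c["fovy"])/2)
    d=np.stack([(u-c["cx"])/f,(v-c["cy"])/f,np.ones(len(u))],-1)@R.from_quat(c["orientation"]).as_matrix().T
    p=np.array(c["position"]); return p+d*((z-p[2])/d[:,2])[:,None]
def goto(x,y,z,ydeg):
    """row from present pose to TCP x,y,z with tool y along azimuth ydeg, pointing down"""
    s=r.read_state(); R0=R.from_quat(s["eef_rot"])
    a=np.radians(ydeg); ty=np.array([np.cos(a),np.sin(a),0]); tz=np.array([0,0,-1.]); tx=np.cross(ty,tz)
    rel=R0.inv()*R.from_matrix(np.stack([tx,ty,tz],1))
    d=R0.inv().apply(np.array([x,y,z])-s["ee_pos"])*1000
    print("row",np.round(rel.as_rotvec(),4),np.round(d,1),"| t %.2f"%s["time"],"ee",np.round(s["ee_pos"],4),"w %.4f"%s["width"],"g %.1f"%s["grip_force"],"F",np.round(s["ft_force"],1))
E
python3 - <<'E'
from h import *
c=r.camera("top"); g=c["pixels"].astype(float).mean(-1)
def cross(line,idx):  # subpixel half-level crossing of largest gradient
    lo,hi=np.sort(line)[[2,-3]]; t=(lo+hi)/2; s=np.where((line[:-1]-t)*(line[1:]-t)<=0)[0]
    return [idx[k]+(t-line[k])/(line[k+1]-line[k]+1e-9) for k in s]
cols=np.arange(178,276); v=np.array([cross(g[210:230,u],np.arange(210,230))[-1] for u in cols])
F=ray_z(c,cols,v,.006)
rows=np.arange(193,217); l=np.array([cross(g[w,163:182],np.arange(163,182))[0] for w in rows]); q=np.array([cross(g[w,268:292],np.arange(268,292))[-1] for w in rows])
L=ray_z(c,l,rows,.006);Q=ray_z(c,q,rows,.006)
pf=np.polyfit(F[:,1],F[:,0],1); pl=np.polyfit(L[:,0],L[:,1],1); pq=np.polyfit(Q[:,0],Q[:,1],1)
print("front",pf,np.degrees(np.arctan(pf[0])),"left",pl,"right",pq,"resid",np.std(F[:,0]-np.polyval(pf,F[:,1])))
print("left y",L[:,1].mean(),"right y",Q[:,1].mean(),"front x at .1",np.polyval(pf,.1))
# loaded carton tops by colour, z=.038
p=c["pixels"].astype(int); m=((p[...,0]>200)&(p[...,0]-p[...,2]>12)).astype(np.uint8)
for a,b in((195,226),(226,255)):
    k=np.zeros_like(m);k[150:182,a:b]=m[150:182,a:b]; vv,uu=np.where(k); X=ray_z(c,uu,vv,.038); print("loaded",cv2.minAreaRect((X[:,:2]*1000).astype(np.float32)),len(X))
for a,b,d,e in((335,368,155,195),(362,402,203,246)):
    k=np.zeros_like(m);k[d:e,a:b]=m[d:e,a:b]; vv,uu=np.where(k); X=ray_z(c,uu,vv,.032); print("spare",cv2.minAreaRect((X[:,:2]*1000).astype(np.float32)),len(X))
goto(.603,-.3145,.16,-66.4)
E
```

```text
front [0.00177375 0.46858896] 0.1016283913468623 left [-0.02325728  0.29929593] right [-0.03081736 -0.05869021] resid 0.0006690623544511536
left y 0.2870604418046552 right y -0.07462034621748102 front x at .1 0.46876633370226356
loaded ((652.7288208007812, 148.500732421875), (55.9349479675293, 87.12090301513672), 89.09342956542969) 414
loaded ((653.7228393554688, 59.939483642578125), (55.89597702026367, 86.81613159179688), 88.70576477050781) 373
spare ((604.89501953125, -314.39727783203125), (87.0562744140625, 54.59714889526367), 22.3138427734375) 268
spare ((441.2978515625, -402.36883544921875), (87.13680267333984, 57.67008972167969), 25.074806213378906) 175
row [-4.0000e-04  1.2000e-03  2.3309e+00] [-677.8 -680.4   62.7] | t 0.15 ee [0.2426 0.5757 0.222 ] w 0.0871 g 0.0 F [-0.2 -0.1  0.1]
```

Run:
```python
from h import *
c=r.camera("top"); g=c["pixels"].astype(float).mean(-1)
for side in("left","right"):
    U=[];V=[]
    for w in range(142,218):
        ln=g[w,160:180] if side=="left" else g[w,272:292][::-1]
        k=np.where(ln>95)[0]
        if len(k)==0 or k[0]==0: continue
        k=k[0]; t=k-1+(95-ln[k-1])/(ln[k]-ln[k-1]); U.append(160+t if side=="left" else 291-t); V.append(w)
    X=ray_z(c,np.array(U),np.array(V),.006)
    for _ in range(3):
        p=np.polyfit(X[:,0],X[:,1],1); e=X[:,1]-np.polyval(p,X[:,0]); X=X[abs(e)<2*e.std()+1e-5]
    print(side,len(X),"deg",np.degrees(np.arctan(p[0])),"y at .6",np.polyval(p,.6),e.std())
# back edge crossing columns and gradient of label/loaded front edges
print("cam axes",R.from_quat(c["orientation"]).as_matrix().round(4).tolist())
```

```text
left 64 deg -1.47811576849914 y at .6 0.2855788745016652 0.0014678608433007618
right 73 deg -0.3187191610641716 y at .6 -0.07574946254991972 0.0006212024713098282
cam axes [[-0.0246, -0.9924, 0.1203], [-0.9997, 0.0252, 0.0035], [-0.0065, -0.1202, -0.9927]]
```

Emit:
{"name": "apply_moves", "arguments": {"steps": [[0,0,0.6,-170,-170,16,0.6],[0,0,1.2,-340,-340,31,0.6],[0,0,1.8,-510,-510,47,0.6],[0,0,2.331,-678,-680,63,0.6],[0,0,2.331,-678,-680,63,0.6],[0,0,2.331,-678,-680,63,0.6],[0,0,2.331,-678,-680,63,0.6],[0,0,2.331,-678,-680,63,0.6],[0,0,2.331,-678,-680,63,0.6],[0,0,2.331,-678,-680,63,0.6],[0,0,2.331,-678,-680,63,0.6],[0,0,2.331,-678,-680,63,0.6],[0,0,2.331,-678,-680,63,0.6],[0,0,2.331,-678,-680,63,0.6],[0,0,2.331,-678,-680,63,0.6],[0,0,2.331,-678,-680,63,0.6],[0,0,2.331,-678,-680,63,0.6],[0,0,2.331,-678,-680,63,0.6],[0,0,2.331,-678,-680,63,0.6],[0,0,2.331,-678,-680,63,0.6]]}}

```text
time: 1.87
ee_pos: [0.5557, -0.1963, 0.1679]
eef_rot: [0.979, 0.202, 0.0, 0.0]
ft_force: [0.7, 0.9, -0.1]
width: 0.0693
grip_force: 0.0
```

Run:
```python
from h import *
goto(.604,-.3145,.06,-67)
goto(.604,-.3145,.008,-67)
```

```text
row [ 0.0002 -0.0005  0.0058] [ -2.5 127.6 107.9] | t 1.87 ee [ 0.5557 -0.1963  0.1679] w 0.0693 g 0.0 F [ 0.7  0.9 -0.1]
row [ 0.0002 -0.0005  0.0058] [ -2.6 127.6 159.9] | t 1.87 ee [ 0.5557 -0.1963  0.1679] w 0.0693 g 0.0 F [ 0.7  0.9 -0.1]
```

Emit:
{"name": "apply_moves", "arguments": {"steps": [[0,0,0,0,40,20,0.85],[0,0,0.006,-2,80,50,0.85],[0,0,0.006,-2,128,80,0.85],[0,0,0.006,-2.5,128,108,0.85],[0,0,0.006,-2.5,128,108,0.85],[0,0,0.006,-2.5,128,108,0.85],[0,0,0.006,-2.5,128,108,0.85]]}}

```text
time: 2.45
ee_pos: [0.6041, -0.3124, 0.0604]
eef_rot: [0.979, 0.202, -0.0, -0.0]
ft_force: [0.9, 0.7, 0.4]
width: 0.0805
grip_force: 0.0
```

Run:
```python
from h import *
shot("wrist","w1.png")
goto(.604,-.3145,.008,-67)
```

```text
row [ 0.0007 -0.0017  0.0055] [-1.9  1.8 53.6] | t 2.50 ee [ 0.605  -0.3121  0.0616] w 0.0805 g 0.0 F [-0.2 -0.4  0.5]
```

View pics/w1.png

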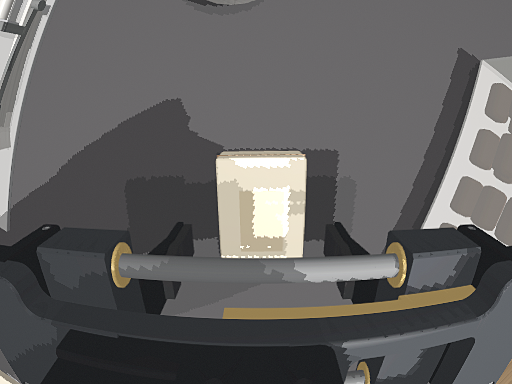

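The wrist view shows the carton (px 217–306) centred between the fingers (183–335) and aligned with them. I'll descend and grip.

Emit:
{"name": "apply_moves", "arguments": {"steps": [[0,0,0.005,-1,1,30,0.85],[0,0,0.005,-1,1,53,0.85],[0,0,0.005,-1,1,53,0.85],[0,0,0.005,-1,1,53,0.85],[0,0,0.005,-1,1,53,0.2],[0,0,0.005,-1,1,53,0.2],[0,0,0.005,-1,1,53,0.2],[0,0,0.005,-1,1,53,0.2],[0,0,0.005,-1,1,53,0.2],[0,0,0.005,-1,1,53,0.2]], "force": 15}}

```text
time: 3.33
ee_pos: [0.6041, -0.3144, 0.0081]
eef_rot: [0.98, 0.199, 0.001, 0.0]
ft_force: [-1.6, 1.3, 7.1]
width: 0.0601
grip_force: 15.0
```

Run:
```python
from h import *
goto(.515,-.027,.09,-90.5)
```

```text
row [ 4.000e-04 -1.300e-03  4.097e-01] [  30.2 -299.3  -82.1] | t 3.33 ee [ 0.6041 -0.3144  0.0081] w 0.0601 g 15.0 F [-1.6  1.3  7.1]
```

Emit:
{"name": "apply_moves", "arguments": {"steps": [[0,0,0,0,0,-40,0.2],[0,0,0,0,0,-90,0.2],[0,0,0,0,0,-90,0.2],[0,0,0.1,8,-40,-90,0.2],[0,0,0.2,12,-80,-90,0.2],[0,0,0.3,16,-120,-90,0.2],[0,0,0.41,20,-160,-90,0.2],[0,0,0.41,24,-200,-90,0.2],[0,0,0.41,28,-240,-90,0.2],[0,0,0.41,30,-275,-85,0.2],[0,0,0.41,30,-299,-82,0.2],[0,0,0.41,30,-299,-82,0.2],[0,0,0.41,30,-299,-82,0.2],[0,0,0.41,30,-299,-82,0.2]]}}

```text
time: 4.5
ee_pos: [0.5148, -0.0278, 0.0893]
eef_rot: [1.0, -0.005, 0.0, -0.0]
ft_force: [0.9, -1.9, -2.5]
width: 0.0599
grip_force: 15.0
```

Run:
```python
from h import *
c=shot("top","top2.png"); W=cloud(c)
shot("wrist","w2.png")
goto(.515,-.0275,.0145,-90.5)
```

```text
row [ 0.0004 -0.0007 -0.0025] [ 0.  -1.1 74.7] | t 4.60 ee [ 0.5149 -0.0286  0.0892] w 0.0598 g 15.0 F [ 0.1 -0.3 -1.3]
```

View pics/w2.png

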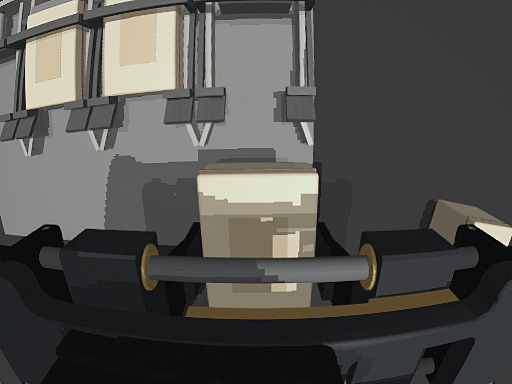

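The wrist view shows the carton ahead of the right-hand empty lane, with the noses at px ~(211,100) and ~(302,100). I'll check the lane's lateral position using the wrist depth.

```bash
cat >> h.py <<'E'
def fcloud(c):
    h,w=c["z_map"].shape; f=h/2/np.tan(np.radians(c["fovy"])/2)
    u,v=np.meshgrid(np.arange(w)-c["cx"],np.arange(h)-c["cy"]); q=np.hypot(u,v)+1e-9; th=q/f; z=c["z_map"]
    k=np.tan(th)/q; P=np.stack([u*k*z,v*k*z,z],-1)
    W=P@R.from_quat(c["orientation"]).as_matrix().T+np.array(c["position"]); W[(z==0)|(th>1.4)]=np.nan; return W
E
python3 - <<'E'
from h import *
c=r.camera("wrist"); W=fcloud(c); print(c["position"],c["fovy"])
X=W.reshape(-1,3); X=X[np.isfinite(X[:,0])]
b=X[(X[:,0]>.50)&(X[:,0]<.56)&(X[:,1]>.03)&(X[:,1]<.08)]; print("apron z",np.median(b[:,2]),len(b))
t=X[(X[:,0]<.60)&(X[:,0]>.5)&(X[:,1]>-.035)&(X[:,1]<-.015)]; print("held top z",np.median(t[t[:,2]>.08][:,2]),"max x",np.percentile(t[t[:,2]>.08][:,0],99))
# noses: z .026-.06 near x .575-.61
n=X[(X[:,2]>.024)&(X[:,2]<.06)&(X[:,0]>.575)&(X[:,0]<.62)&(X[:,1]>-.09)&(X[:,1]<.2)]
h,e=np.histogram(n[:,1],bins=np.arange(-.08,.15,.002)); print([(int(round(1000*e[i])),int(h[i])) for i in range(len(h)) if h[i]])
p=X[(X[:,0]>.53)&(X[:,0]<.56)&(X[:,2]<.012)&(X[:,1]<-.05)]
g=c["pixels"].astype(int).mean(-1)
for row in (150,160,170,180): 
    for u in range(300,335):
        if np.isfinite(W[row,u,0]) and W[row,u,2]<.02 and g[row,u]>90 and g[row,u+1]<90: print("plate right edge",row,u,W[row,u].round(4))
E
```

```text
[ 0.59129102 -0.02865902  0.25230525] 65.70646984690485
apron z 0.18339565534540042 12497
held top z 0.1889327335310303 max x 0.56041460403493
[(-70, 26), (-68, 147), (-66, 169), (-64, 151), (-62, 154), (-60, 122), (-58, 100), (-56, 102), (-54, 103), (-52, 97), (-50, 120), (-48, 2), (-6, 41), (-4, 104), (-2, 98), (0, 98), (2, 104), (4, 96), (6, 132), (8, 149), (10, 165), (12, 167), (14, 115), (16, 1), (18, 126), (20, 143), (22, 140), (24, 122), (26, 137), (28, 109), (30, 162), (32, 144), (34, 140), (36, 134), (38, 118), (40, 41), (42, 42), (44, 47), (46, 42), (48, 52), (50, 45), (52, 40), (54, 40), (56, 48), (58, 39), (60, 44), (62, 40), (64, 45), (66, 36), (68, 47), (70, 36), (72, 35), (74, 43), (76, 41), (78, 37), (80, 43), (82, 144), (84, 141), (86, 108), (88, 98), (90, 83), (92, 62), (94, 74), (96, 92), (98, 141), (100, 123), (102, 82), (104, 2), (106, 135), (108, 130), (110, 104), (112, 92), (114, 68), (116, 64), (118, 147), (120, 121), (122, 85), (124, 91), (126, 67), (128, 32), (130, 22), (132, 26), (134, 24), (136, 25), (138, 27), (140, 30), (142, 25), (144, 22), (146, 28)]
plate right edge 150 312 [ 0.5564 -0.0735  0.0066]
plate right edge 160 312 [ 0.5477 -0.0739  0.0059]
```

Emit:
{"name": "apply_moves", "arguments": {"steps": [[0,0,0,0,-1.5,35,0.2],[0,0,0,0,-1.5,60,0.2],[0,0,0,0,-1.5,70,0.2],[0,0,0,0,-1.5,74,0.2],[0,0,0,0,-1.5,74.5,0.2],[0,0,0,0,-1.5,74.5,0.2],[0,0,0,0,-1.5,74.5,0.2]]}}

```text
time: 5.23
ee_pos: [0.5154, -0.026, 0.0155]
eef_rot: [1.0, -0.005, 0.001, -0.0]
ft_force: [-0.5, -0.5, -1.1]
width: 0.06
grip_force: 15.0
```

Run:
```python
from h import *
goto(.515,-.0263,.0145,-90.3)
```

```text
row [-0.0002 -0.0016 -0.0045] [-0.4  0.3  1. ] | t 5.23 ee [ 0.5154 -0.026   0.0155] w 0.0600 g 15.0 F [-0.5 -0.5 -1.1]
```

Emit:
{"name": "apply_moves", "arguments": {"steps": [[0,0,-0.004,0,0,1,0.2],[0,0,-0.004,0,0,1,0.75],[0,0,-0.004,0,0,1,0.75],[0,0,-0.004,0,0,1,0.75],[0,0,-0.004,0,0,0,0.75],[0,0,-0.004,0,0,-25,0.75],[0,0,-0.004,0,0,-50,0.75],[0,0,-0.004,-30,0,-50,-1],[0,0,-0.004,-70,0,-50,-1],[0,0,-0.004,-70,0,-50,-1],[0,0,-0.004,-70,0,-50,-1],[0,0,-0.004,-70,0,-50,-1],[0,0,-0.004,-70,0,-50,-1],[0,0,-0.004,-70,0,-50,-1]]}}

```text
time: 6.4
ee_pos: [0.4455, -0.0254, 0.0646]
eef_rot: [1.0, -0.003, 0.0, 0.001]
ft_force: [-0.4, 0.1, 1.1]
width: 0.0371
grip_force: 0.0
```

Run:
```python
from h import *
c=shot("top","top3.png"); shot("wrist","w3.png"); p=c["pixels"].astype(int); m=((p[...,0]>190)&(p[...,0]-p[...,2]>12)).astype(np.uint8)
vv,uu=np.where(m); X=ray_z(c,uu,vv,.038); s=(X[:,0]>.45)&(X[:,0]<.58)&(X[:,1]>-.08)&(X[:,1]<.02); print(s.sum(),cv2.minAreaRect((X[s][:,:2]*1000).astype(np.float32)))
goto(.447,-.0263,.018,-90.3)
```

```text
401 ((506.93572998046875, -30.868602752685547), (108.85008239746094, 97.24098205566406), 0.6110718250274658)
row [ 0.0014  0.0001 -0.0002] [ 1.9  0.7 46.4] | t 6.50 ee [ 0.4451 -0.0255  0.0644] w 0.0296 g 0.0 F [ 0.2  0.7 -0.8]
```

View pics/w3.png

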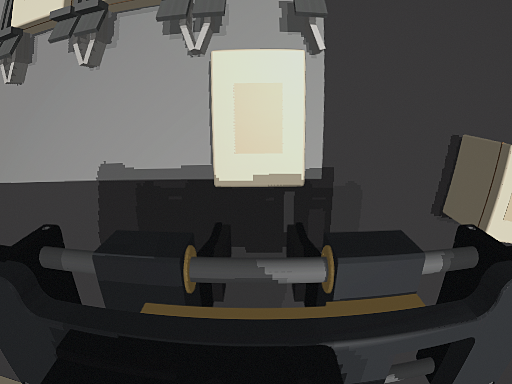

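The carton lies straight on the apron (px 212–305), with its front at the guide tips. The fingers are behind it and almost shut, so I'll push.

Emit:
{"name": "apply_moves", "arguments": {"steps": [[0,0,0,0,0.5,25,-1],[0,0,0,0,0.5,46,-1],[0,0,0,0,0.5,46.5,-1],[0,0,0,6,0.5,46.5,-1],[0,0,0,12,0.5,46.5,-1],[0,0,0,16,0.5,46.5,-1],[0,0,0,22,0.5,46.5,-1],[0,0,0,28,0.5,46.5,-1],[0,0,0,34,0.5,46.5,-1],[0,0,0,40,0.5,46.5,-1],[0,0,0,46,0.5,46.5,-1],[0,0,0,52,0.5,46.5,-1],[0,0,0,58,0.5,46.5,-1],[0,0,0,64,0.5,46.5,-1],[0,0,0,70,0.5,46.5,-1],[0,0,0,76,0.5,46.5,-1],[0,0,0,82,0.5,46.5,-1],[0,0,0,88,0.5,46.5,-1],[0,0,0,94,0.5,46.5,-1],[0,0,0,100,0.5,46.5,-1]]}}

```text
time: 8.17
ee_pos: [0.5451, -0.0261, 0.0179]
eef_rot: [1.0, -0.003, -0.0, -0.0]
ft_force: [-0.8, -0.4, 0.5]
width: 0.0006
grip_force: 0.4
```

```bash
cat >> h.py <<'E'
def carton(ylo,yhi,xlo=.5,z=.038):
    "long extents of cream pixels around a lane, ray-cast at carton-top height"
    c=r.camera("top"); p=c["pixels"].astype(int); m=(p[...,0]>190)&(p[...,0]-p[...,2]>12)
    vv,uu=np.where(m); X=ray_z(c,uu,vv,z); s=(X[:,0]>xlo)&(X[:,0]<.72)&(X[:,1]>ylo)&(X[:,1]<yhi)
    X=X[s]*1000; q=cv2.minAreaRect(X[:,:2].astype(np.float32)); print("cream",len(X),np.round(X.min(0)[:2],1),np.round(X.max(0)[:2],1),q)
E
python3 - <<'E'
from h import *
carton(-.07,.02); shot("wrist","w4.png")
goto(.6,-.0263,.018,-90.3)
E
```

```text
cream 271 [551.1 -68.9] [662.3  19.4] ((607.7644653320312, -27.59746551513672), (112.93780517578125, 78.4422836303711), 69.24388885498047)
row [ 0.0003 -0.001   0.0003] [54.3 -0.1  0.2] | t 8.27 ee [ 0.5457 -0.0261  0.0181] w 0.0007 g 0.0 F [ 0.5 -0.8  0.8]
```

View pics/w4.png

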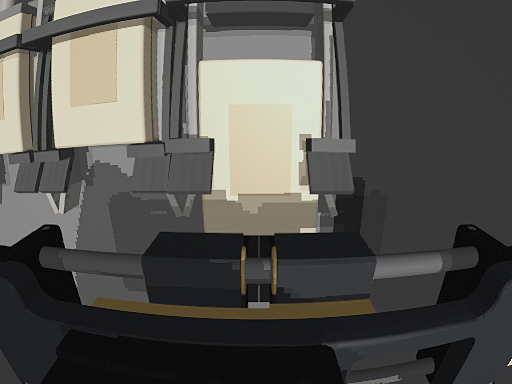

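The carton is straight in the lane and under the lifted noses. I'll push on slowly.

Emit:
{"name": "apply_moves", "arguments": {"steps": [[0,0,0,5,0,0,-1],[0,0,0,10,0,0,-1],[0,0,0,15,0,0,-1],[0,0,0,20,0,0,-1],[0,0,0,25,0,0,-1],[0,0,0,30,0,0,-1],[0,0,0,35,0,0,-1],[0,0,0,40,0,0,-1],[0,0,0,45,0,0,-1],[0,0,0,49,0,0,-1],[0,0,0,52,0,0,-1],[0,0,0,54,0,0,-1],[0,0,0,56,0,0,-1],[0,0,0,56,0,0,-1]]}}

```text
time: 9.43
ee_pos: [0.6005, -0.0264, 0.0179]
eef_rot: [1.0, -0.003, -0.0, -0.0]
ft_force: [-4.1, 0.7, 2.5]
width: 0.0005
grip_force: 2.1
```

```bash
cat >> h.py <<'E'
def noses(yl,x0,x1=None):
    c=r.camera("wrist"); W=fcloud(c); X=W.reshape(-1,3); X=X[np.isfinite(X[:,0])]
    for a,b in((-.033,-.023),(.023,.033)):
        n=X[(X[:,1]>yl+a)&(X[:,1]<yl+b)&(X[:,0]>x0-.03)&(X[:,0]<x0+.03)&(X[:,2]<.08)]
        if len(n): print("nose zone top z pct",np.round(np.percentile(n[:,2],[50,80,95])*1000,1),len(n))
    return c,W
E
python3 - <<'E'
from h import *
noses(-.0263,.603); noses(.0607,.603); shot("wrist","w5.png")
goto(.6,-.0263,.018,-90.3)
E
```

```text
nose zone top z pct [38.6 39.1 39.7] 456
nose zone top z pct [38.6 39.1 39.6] 489
nose zone top z pct [36.9 39.  40.9] 1077
nose zone top z pct [38.6 40.9 45. ] 737
row [-0.0001  0.0003  0.    ] [-0.5 -0.1 -0.1] | t 9.58 ee [ 0.6005 -0.0264  0.0179] w 0.0005 g 1.8 F [-2.5  0.1  1. ]
```

View pics/w5.png

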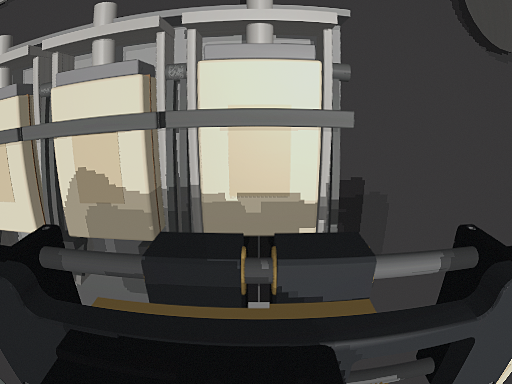

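Run:
```python
from h import *
c=r.camera("wrist"); W=fcloud(c); p=c["pixels"].astype(int); cream=(p[...,0]-p[...,2]>12)
for y in(-.0263,.0613):
    for a,b in((-.022,-.012),(-.005,.005),(.012,.022)):
        s=np.isfinite(W[...,0])&cream&(W[...,1]>y+a)&(W[...,1]<y+b)&(W[...,2]>.036)&(W[...,2]<.041); print(y,"back edge x",np.round(np.percentile(W[s][:,0],[98,99.5,100]),4),s.sum())
    s=np.isfinite(W[...,0])&(W[...,1]>y-.02)&(W[...,1]<y+.02)&(W[...,0]>.65)&(W[...,0]<.70)&(W[...,2]>.044)&(W[...,2]<.065); print("bar z",np.median(W[s][:,2]),np.median(W[s][:,0]),s.sum())
```

```text
-0.0263 back edge x [0.7001 0.7011 0.7013] 2171
-0.0263 back edge x [0.6996 0.7007 0.7009] 3044
-0.0263 back edge x [0.6997 0.701  0.7016] 3127
bar z 0.05280740338977441 0.6732408027505531 1751
0.0613 back edge x [0.6957 0.697  0.6975] 2415
0.0613 back edge x [0.6957 0.697  0.6976] 2137
0.0613 back edge x [0.6959 0.6971 0.6977] 1827
bar z 0.05279640253405482 0.6735856720913398 1013
```

The pushed carton sits 4 mm deeper than its loaded neighbour (rear at about 8 mm), and its catch bar is at the same height as the neighbour's, so the catch has dropped. I'll back out and go for the second spare.

Emit:
{"name": "apply_moves", "arguments": {"steps": [[0,0,0,-4,0,0,-1],[0,0,0,-12,0,0,-1],[0,0,0,-30,0,0,-1],[0,0,0,-60,0,0,-1],[0,0,0,-85,0,0,-1],[0,0,0,-90,0,-30,-1],[0,0,0,-90,0,-70,-1],[0,0,0,-90,0,-105,-0.5],[0,0,0,-90,20,-105,0.2],[0,0,0,-90,20,-105,0.5]]}}

```text
time: 10.47
ee_pos: [0.5117, -0.0484, 0.1253]
eef_rot: [1.0, -0.004, 0.003, -0.001]
ft_force: [-0.2, -1.2, -1.2]
width: 0.0134
grip_force: 0.0
```

Run:
```python
from h import *
c=shot("wrist","w6.png"); W=fcloud(c); p=c["pixels"].astype(int); cream=(p[...,0]-p[...,2]>12)
for y in(-.0263,.0613):
    s=np.isfinite(W[...,0])&cream&(abs(W[...,1]-y)<.018)&(W[...,2]>.035)&(W[...,2]<.043)&(W[...,0]<.67); print(y,"front edge",np.round(np.percentile(W[s][:,0],[0,1,3]),4),s.sum())
goto(.4408,-.4023,.10,-65.4)
```

```text
-0.0263 front edge [0.6069 0.6075 0.6083] 2530
0.0613 front edge [0.6074 0.6081 0.6092] 2453
row [-0.0006 -0.0034 -0.4366] [-67.5 355.7  23.2] | t 10.52 ee [ 0.5108 -0.0471  0.1239] w 0.0171 g 0.0 F [ 0.1 -0.  -0.1]
```

View pics/w6.png

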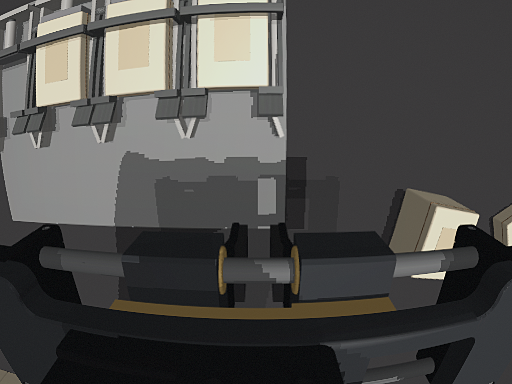

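The first carton is held: its rear edge is at 0.6075 against the neighbour's 0.608, and the noses have dropped behind it. On to spare two.

Emit:
{"name": "apply_moves", "arguments": {"steps": [[0,0,-0.1,-8,40,0,0.85],[0,0,-0.2,-15,80,0,0.85],[0,0,-0.3,-23,120,0,0.85],[0,0,-0.437,-30,160,0,0.85],[0,0,-0.437,-38,200,0,0.85],[0,0,-0.437,-46,240,0,0.85],[0,0,-0.437,-54,280,0,0.85],[0,0,-0.437,-62,320,10,0.85],[0,0,-0.437,-67.5,355,40,0.85],[0,0,-0.437,-67.5,356,60,0.85],[0,0,-0.437,-67.5,356,60,0.85],[0,0,-0.437,-67.5,356,60,0.85],[0,0,-0.437,-67.5,356,60,0.85]]}}

```text
time: 11.6
ee_pos: [0.4419, -0.4005, 0.0634]
eef_rot: [0.977, 0.215, 0.0, -0.0]
ft_force: [0.6, 0.4, 0.1]
width: 0.0805
grip_force: 0.0
```

Run:
```python
from h import *
c=shot("wrist","w7.png"); W=fcloud(c); p=c["pixels"].astype(int); cream=(p[...,0]-p[...,2]>12)
s=np.isfinite(W[...,0])&cream&(W[...,2]>.028)&(W[...,2]<.037)&(np.hypot(W[...,0]-.44,W[...,1]+.40)<.08)
print(s.sum(),cv2.minAreaRect((W[s][:,:2]*1000).astype(np.float32)))
goto(.4408,-.4023,.008,-65.4)
```

```text
8347 ((448.9535217285156, -398.5423278808594), (73.96775817871094, 60.406639099121094), 25.351226806640625)
row [ 0.0006 -0.0013  0.0043] [-2.3  0.9 56. ] | t 11.65 ee [ 0.4424 -0.4005  0.064 ] w 0.0806 g 0.0 F [0.2 0.1 0.6]
```

Emit:
{"name": "apply_moves", "arguments": {"steps": [[0,0,-0.005,-1.5,0.8,30,0.85],[0,0,-0.005,-1.5,0.8,55.5,0.85],[0,0,-0.005,-1.5,0.8,55.5,0.85],[0,0,-0.005,-1.5,0.8,55.5,0.85],[0,0,-0.005,-1.5,0.8,55.5,0.2],[0,0,-0.005,-1.5,0.8,55.5,0.2],[0,0,-0.005,-1.5,0.8,55.5,0.2],[0,0,-0.005,-1.5,0.8,55.5,0.2],[0,0,-0.005,-1.5,0.8,55.5,0.2],[0,0,-0.005,-1.5,0.8,55.5,0.2]], "force": 15}}

```text
time: 12.48
ee_pos: [0.4406, -0.4032, 0.0084]
eef_rot: [0.976, 0.217, 0.001, 0.0]
ft_force: [-0.7, 2.6, 7.2]
width: 0.0601
grip_force: 15.0
```

Run:
```python
from h import *
goto(.516,.2378,.11,-90.3)
```

```text
row [ 0.0005 -0.0012  0.4421] [ 339.7 -548.8 -101.6] | t 12.48 ee [ 0.4406 -0.4032  0.0084] w 0.0601 g 15.0 F [-0.7  2.6  7.2]
```

Emit:
{"name": "apply_moves", "arguments": {"steps": [[0,0,0,0,0,-40,0.2],[0,0,0,0,0,-80,0.2],[0,0,0,0,0,-110,0.2],[0,0,0,10,-20,-110,0.2],[0,0,0.1,30,-50,-110,0.2],[0,0,0.2,50,-80,-110,0.2],[0,0,0.3,70,-114,-110,0.2],[0,0,0.442,91,-148,-110,0.2],[0,0,0.442,112,-182,-110,0.2],[0,0,0.442,134,-216,-110,0.2],[0,0,0.442,155,-250,-110,0.2],[0,0,0.442,176,-284,-110,0.2],[0,0,0.442,197,-318,-110,0.2],[0,0,0.442,218,-352,-110,0.2],[0,0,0.442,239,-386,-110,0.2],[0,0,0.442,260,-420,-110,0.2],[0,0,0.442,281,-454,-110,0.2],[0,0,0.442,302,-488,-110,0.2],[0,0,0.442,323,-522,-105,0.2],[0,0,0.442,339.5,-549,-102,0.2]]}}

```text
time: 14.15
ee_pos: [0.5148, 0.2418, 0.1091]
eef_rot: [1.0, -0.002, -0.0, -0.001]
ft_force: [-0.3, -0.9, -1.2]
width: 0.0599
grip_force: 15.0
```

Emit:
{"name": "apply_moves", "arguments": {"steps": [[0,0,0,0,0,0,0.2],[0,0,0,0,0,0,0.2],[0,0,0,0,0,0,0.2]]}}

```text
time: 14.4
ee_pos: [0.5154, 0.2372, 0.1094]
eef_rot: [1.0, -0.003, -0.0, 0.0]
ft_force: [-0.2, -1.0, -1.7]
width: 0.0598
grip_force: 15.0
```

Run:
```python
from h import *
c=shot("wrist","w8.png"); W=fcloud(c); X=W.reshape(-1,3); X=X[np.isfinite(X[:,0])]
n=X[(X[:,2]>.024)&(X[:,2]<.06)&(X[:,0]>.578)&(X[:,0]<.60)&(X[:,1]>.12)&(X[:,1]<.32)]
h,e=np.histogram(n[:,1],bins=np.arange(.12,.32,.001)); print([(int(round(1000*e[i])),int(h[i])) for i in range(len(h)) if h[i]>5])
p=c["pixels"].astype(int); g=p.mean(-1)
m=np.isfinite(W[...,0])&(W[...,2]>.002)&(W[...,2]<.011)&(W[...,0]>.53)&(W[...,0]<.56)&(g>90)&(W[...,1]>.26); 
if m.any(): print("plate left edge",np.percentile(W[m][:,1],[95,99,100]))
goto(.516,.2378,.0145,-90.3)
```

```text
[(120, 20), (121, 20), (122, 25), (123, 19), (124, 19), (125, 22), (126, 26), (127, 49), (128, 11), (171, 8), (172, 27), (173, 24), (174, 28), (175, 27), (176, 29), (177, 25), (178, 24), (179, 28), (180, 26), (181, 23), (182, 28), (183, 26), (184, 31), (185, 35), (186, 31), (187, 32), (188, 32), (189, 30), (190, 28), (191, 36), (192, 8), (195, 9), (196, 30), (197, 28), (198, 29), (199, 34), (200, 30), (201, 32), (202, 35), (203, 28), (204, 27), (205, 27), (206, 27), (207, 32), (208, 24), (209, 27), (210, 27), (211, 28), (212, 25), (213, 30), (214, 28), (215, 34), (259, 22), (260, 27), (261, 29), (262, 27), (263, 26), (264, 27), (265, 26), (266, 29), (267, 24), (268, 30), (269, 30), (270, 26), (271, 27), (272, 34), (273, 36), (274, 33), (275, 30), (276, 32), (277, 28), (278, 28), (279, 17)]
plate left edge [0.28489978 0.35772842 0.38106753]
row [ 0.0005  0.     -0.0017] [ 0.5 -1.2 95.1] | t 14.45 ee [0.5155 0.2367 0.1096] w 0.0600 g 15.0 F [-0.8  0.1 -1.6]
```

Emit:
{"name": "apply_moves", "arguments": {"steps": [[0,0,0,0,-0.8,40,0.2],[0,0,0,0,-0.8,75,0.2],[0,0,0,0,-0.8,90,0.2],[0,0,0,0,-0.8,94,0.2],[0,0,0,0,-0.8,95,0.2],[0,0,0,0,-0.8,95,0.2],[0,0,0,0,-0.8,95,0.2]]}}

```text
time: 15.03
ee_pos: [0.516, 0.2385, 0.0154]
eef_rot: [1.0, -0.003, 0.001, -0.0]
ft_force: [0.3, -0.7, -2.4]
width: 0.06
grip_force: 15.0
```

Run:
```python
from h import *
goto(.516,.2378,.0145,-90.3)
```

```text
row [-0.0008 -0.0011 -0.0011] [-0.   0.7  0.9] | t 15.03 ee [0.516  0.2385 0.0154] w 0.0600 g 15.0 F [ 0.3 -0.7 -2.4]
```

Same sequence as for the first carton.

Emit:
{"name": "apply_moves", "arguments": {"steps": [[0,0,0,0,0,1,0.2],[0,0,0,0,0,1,0.75],[0,0,0,0,0,1,0.75],[0,0,0,0,0,1,0.75],[0,0,0,0,0,0,0.75],[0,0,0,0,0,-25,0.75],[0,0,0,0,0,-50,0.75],[0,0,0,-30,0,-50,-1],[0,0,0,-70,0,-50,-1],[0,0,0,-70,0,-50,-1],[0,0,0,-70,0,-50,-1],[0,0,0,-70,0,-50,-1],[0,0,0,-70,0,-50,-1],[0,0,0,-70,0,-50,-1],[0,0,0,-70,0,-50,-1],[0,0,0,-70,0,-50,-1]]}}

```text
time: 16.37
ee_pos: [0.446, 0.2389, 0.0644]
eef_rot: [1.0, -0.003, 0.0, 0.0]
ft_force: [0.4, -0.1, 0.2]
width: 0.0241
grip_force: 0.0
```

Run:
```python
from h import *
c=shot("wrist","w9.png"); W=fcloud(c); p=c["pixels"].astype(int); cream=(p[...,0]-p[...,2]>12)
s=np.isfinite(W[...,0])&cream&(W[...,2]>.034)&(W[...,2]<.043)&(abs(W[...,1]-.2378)<.05)&(W[...,0]<.6)
print(s.sum(),cv2.minAreaRect((W[s][:,:2]*1000).astype(np.float32)))
goto(.446,.2378,.018,-90.3)
```

```text
10619 ((516.8721313476562, 239.53660583496094), (60.11354064941406, 89.7035903930664), 89.69113159179688)
row [ 0.0005 -0.0002 -0.0006] [ 0.1  1.2 46.4] | t 16.42 ee [0.4459 0.239  0.0644] w 0.0203 g 0.0 F [-0.1  0.3  0. ]
```

Emit:
{"name": "apply_moves", "arguments": {"steps": [[0,0,0,0,0.8,25,-1],[0,0,0,0,0.8,46,-1],[0,0,0,0,0.8,46.5,-1],[0,0,0,6,0.8,46.5,-1],[0,0,0,12,0.8,46.5,-1],[0,0,0,16,0.8,46.5,-1],[0,0,0,22,0.8,46.5,-1],[0,0,0,28,0.8,46.5,-1],[0,0,0,34,0.8,46.5,-1],[0,0,0,40,0.8,46.5,-1],[0,0,0,46,0.8,46.5,-1],[0,0,0,52,0.8,46.5,-1],[0,0,0,58,0.8,46.5,-1],[0,0,0,64,0.8,46.5,-1],[0,0,0,70,0.8,46.5,-1],[0,0,0,76,0.8,46.5,-1],[0,0,0,82,0.8,46.5,-1],[0,0,0,88,0.8,46.5,-1],[0,0,0,94,0.8,46.5,-1],[0,0,0,100,0.8,46.5,-1]]}}

```text
time: 18.08
ee_pos: [0.546, 0.238, 0.018]
eef_rot: [1.0, -0.003, 0.0, 0.0]
ft_force: [-1.8, -0.4, 0.1]
width: 0.0004
grip_force: 0.4
```

Run:
```python
from h import *
c=shot("wrist","w10.png"); W=fcloud(c); p=c["pixels"].astype(int); cream=(p[...,0]-p[...,2]>12)
s=np.isfinite(W[...,0])&cream&(W[...,2]>.034)&(W[...,2]<.043)&(abs(W[...,1]-.2378)<.033)
print(s.sum(),cv2.minAreaRect((W[s][:,:2]*1000).astype(np.float32)))
goto(.602,.2376,.018,-90.3)
```

```text
16555 ((601.3971557617188, 238.81320190429688), (59.96076202392578, 91.29830169677734), 89.6575927734375)
row [-0.     -0.0012 -0.0003] [54.9 -0.1  0.3] | t 18.13 ee [0.5471 0.2378 0.0182] w 0.0006 g 0.0 F [ 0.6 -0.4  0.3]
```

View pics/w10.png

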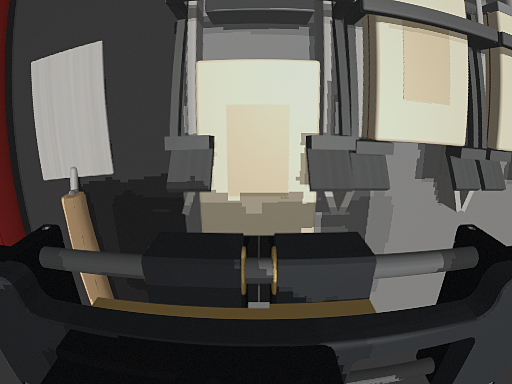

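The second carton is straight in its lane (px 197–320) and under the noses. I'll push it home.

Emit:
{"name": "apply_moves", "arguments": {"steps": [[0,0,0,5,0,0,-1],[0,0,0,10,0,0,-1],[0,0,0,15,0,0,-1],[0,0,0,20,0,0,-1],[0,0,0,25,0,0,-1],[0,0,0,30,0,0,-1],[0,0,0,35,0,0,-1],[0,0,0,40,0,0,-1],[0,0,0,45,0,0,-1],[0,0,0,49,0,0,-1],[0,0,0,52,0,0,-1],[0,0,0,54,0,0,-1],[0,0,0,56.5,0,0,-1],[0,0,0,56.5,0,0,-1]]}}

```text
time: 19.3
ee_pos: [0.6019, 0.2377, 0.0179]
eef_rot: [1.0, -0.003, -0.001, -0.0]
ft_force: [-4.1, 0.8, 2.6]
width: 0.0003
grip_force: 2.2
```

Run:
```python
from h import *
c=r.camera("wrist"); W=fcloud(c); p=c["pixels"].astype(int); cream=(p[...,0]-p[...,2]>12)
for y in(.2378,.1497):
    s=np.isfinite(W[...,0])&cream&(abs(W[...,1]-y)<.022)&(W[...,2]>.036)&(W[...,2]<.041); print(y,"back edge x",np.round(np.percentile(W[s][:,0],[98,99.5,100]),4),s.sum())
    s=np.isfinite(W[...,0])&(abs(W[...,1]-y)<.02)&(W[...,0]>.65)&(W[...,0]<.70)&(W[...,2]>.044)&(W[...,2]<.065); print("bar z",np.median(W[s][:,2]),np.median(W[s][:,0]),s.sum())
goto(.602,.2376,.018,-90.3)
```

```text
0.2378 back edge x [0.7012 0.7022 0.703 ] 12080
bar z 0.05276206795378652 0.6742236847454266 1756
0.1497 back edge x [0.6962 0.6973 0.6979] 9216
bar z 0.052798941180852696 0.6738441879047332 1042
row [-0.0001  0.0007  0.0001] [ 0.1  0.1 -0.1] | t 19.35 ee [0.6019 0.2377 0.0179] w 0.0002 g 2.0 F [-3.2  0.5  1.7]
```

This carton is 5 mm deeper than its neighbour and the bars are level, so its catch is down too. I'll back out.

Emit:
{"name": "apply_moves", "arguments": {"steps": [[0,0,0,-4,0,0,-1],[0,0,0,-12,0,0,-1],[0,0,0,-30,0,0,-1],[0,0,0,-60,0,0,-1],[0,0,0,-85,0,0,-1],[0,0,0,-90,0,-30,-1],[0,0,0,-90,0,-70,-1],[0,0,0,-90,0,-130,-1],[0,0,0,-130,0,-160,-1],[0,0,0,-160,0,-180,-1],[0,0,0,-160,0,-180,-1],[0,0,0,-160,0,-180,-1]]}}

```text
time: 20.35
ee_pos: [0.4408, 0.24, 0.2004]
eef_rot: [1.0, -0.001, 0.001, -0.003]
ft_force: [-0.2, -0.3, -0.3]
width: 0.0003
grip_force: 0.0
```

Run:
```python
from h import *
shot("scene","s9.png"); c=shot("wrist","w11.png"); W=fcloud(c); p=c["pixels"].astype(int); cream=(p[...,0]-p[...,2]>12)
for y in(.2378,.1497,.0613,-.0263):
    s=np.isfinite(W[...,0])&cream&(abs(W[...,1]-y)<.018)&(W[...,2]>.033)&(W[...,2]<.044)&(W[...,0]<.67); print(y,"front edge",np.round(np.percentile(W[s][:,0],[1,3]),4) if s.any() else None,s.sum())
T=cloud(r.camera("top"))
m=(T[...,2]>.05)&(T[...,2]<.08)&(abs(T[...,0]-.466)<.07)&(abs(T[...,1]+.2325)<.07); print("tall",cv2.minAreaRect((T[m][:,:2]*1000).astype(np.float32)))
i=cv2.imread("pics/s9.png")[150:300,190:440]; cv2.imwrite("pics/s9c.png",cv2.resize(i,None,fx=3,fy=3,interpolation=cv2.INTER_CUBIC))
```

```text
0.2378 front edge [0.6078 0.608 ] 600
0.1497 front edge [0.6076 0.6078] 728
0.0613 front edge [0.6074 0.6079] 1096
-0.0263 front edge [0.6072 0.6078] 919
tall ((466.3638916015625, -232.3165740966797), (60.623538970947266, 74.82780456542969), 79.80638122558594)
```

View pics/s9c.png

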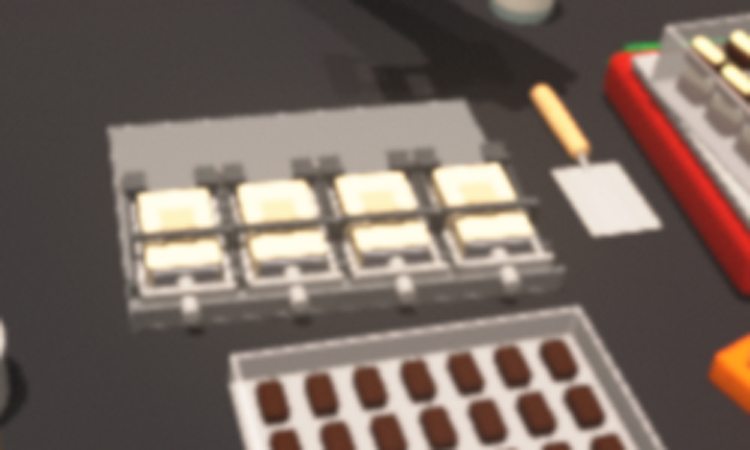

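All four lanes are full, with the cartons in line at x = 0.6075–0.608 and the catches down. The tall carton hasn't moved. I'll hand the job in.

```bash
python3 -c "
from bench import r; print(r.close_job())"
```

```text
the job is handed in; nothing more can be done
None
```

Both spare cartons are loaded in the two empty outer lanes with the catches dropped behind them; the tall carton has not moved, and the job is handed in at about 20.5 s of the 72 s allowed.

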